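# Fold down the serving riser's sprung step and load it

### The arm

A 6-joint arm with a two-finger parallel gripper is mounted at the origin on the work surface. World frame = base frame: x ahead of the robot, y to its left, z up, the work surface at z = 0. Lengths are in m, angles in rad, forces in N, time in s.
With the tool pointing down it reaches from about 0.25 to 0.775 m from the base axis. Payload 4 kg.
Tool frame: the origin (TCP) lies midway between the tips of the shut fingers; the grasp point (between the pads) lies 19 mm behind it (robot.grasp_offset is the distance from the TCP to the grasp point, in m); z points along the fingers, y is the direction in which the jaws open and shut (so a half turn about z gives the same grasp; the last joint's range is limited). The gripper opens to 94 mm and grips with 3 to 60 N. Pads are 16 mm wide; open, the fingers measure 119 mm over their backs; the gripper's body (75 mm by 177 mm) begins 78 mm behind the grasp point.
Start: joints at [-1.206, 0.087, 1.371, -0, 1.684, -0.103], TCP at [0.248, -0.491, 0.184] pointing down, gripper open.
Joint ranges: [-3.1, 3.1], [-0.76, 2.03], [0.27, 2.55], [-1.08, 4.22], [0.17, 2.65], [-2.57, 2.57]. Speed limits (rad/s): [2.79, 2.79, 3.14, 3.14, 3.14, 3.14].

### API

Orientations are given as [roll, pitch, yaw] about the fixed x, y, z axes, in that order (R = Rz(yaw) Ry(pitch) Rx(roll)).
In Python, from bench import status, viewer, order, robot gives the robot as it stands. The module is installed in compiled form; this text tells all that it offers.
- The arm moves only by the tool move_arm, never from a script. Its argument "targets" is a list of rows, each a list of 3 entries, a list of its own where there are three numbers: the shift along the tool's x, y, z in mm, then the turn, a rotation vector about the tool's x, y, z in degrees, then the opening, from -1 (shut) to 1 (fully open). A call has 1 to 20 rows; each row is the pose to reach, as a shift and turn from the pose commanded when the call began, along the tool's axes at that moment; what a row does not reach only later rows make up. A row lasts 1/8 s, in which the tool goes at most 62.5 mm and 10.7 degrees, less where a joint would pass 70% of its speed; a pose out of reach is approached as far as the arm can. A call with a gripper value outside its range is refused whole. The fingers move at their own pace and stop on an object; the grip force is fixed at half the most. Time passes only in rows, so rows that repeat a pose let the fingers close. It gives the time, the measured TCP pose, the force and the opening at its end, in the units of the state.
- status.get_obs(): the state, without advancing time (a new reading comes with each control period).
- viewer.snapshot(name): name is "scene" or "top"; returns the picture (480x640x3 uint8, red, green, blue); there is no depth.
- viewer.camera_model(name): a dict with "K" (3x3 intrinsics, pixels), "D" ([k1, k2, p1, p2, k3] as OpenCV has them; the pictures are not rectified), "xyz" and "attitude" of the camera in the world. Camera axes: x right, y up, looking along -z (the intrinsics and any distortion apply to the point x, -y, -z); pixel columns grow to the right and rows downward; lengths in m; the calibration is good to about 2 mm. A picture is of the moment at which its call begins. camera_model takes no time and is no camera call.
- order.close_job(): hands the job in, once; it reports no verdict.
The state is a dict: "time": time; "joint_positions": joint angles; "qvel": joint speeds; "joint_torque": joint torques, N m; "tool_pos": TCP position; "ee_rot": TCP orientation; "wrist_force": force on the tool from outside, world axes, zero at the start; "wrist_torque": the same for the moment, N m; "width": finger opening in m.
Only numpy, scipy, OpenCV 4.12 (cv2) and the standard library are available. Lean on these libraries where they do the work, as an engineer would, in place of code of your own. Each camera call takes 0.05 s, during which the arm holds its last target. There are 200 camera calls.

### The job

Get the buffet riser ready: push its upright, sprung step over towards the robot, past the point where the spring takes it, so that it snaps down level, and let go of it. Then rest on the lowered step with about 10 newtons for half a second to make sure that it is firmly down, lift off, and stand the white lidded jar upright in the middle of the step, letting go only once it rests there. Never press on the step with more than about 20 newtons, do not bang the jar down, and do not shove the mug, the saucers or the tub about.

Things in the scene. Friction and masses are not known exactly. Their poses are not given: they have to be found in the camera images.
- riser: Low wooden serving riser fixed to the table: top 170 deep (x) by 200 wide (y), 100 high. Origin on the table under the middle of the top's front edge (the edge facing the robot); x points to the back, away from the robot, z up. The step's hinge line runs along y at x = -8, z = 93. The sprung step is a wooden leaf 200 wide, 14 thick, reaching 130 from that line.
- step (a joint): Angle of the step. 0: raised stop, leaning 0.1745 rad back from vertical over the riser. Grows as it swings forward and down; 1.745: lowered stop (barely yields), level. Leaving the raised stop takes about 1.15 N m, then less and less up to the over-centre point, which differs (1.0 to 1.25); let go before, it springs back; beyond, it falls away from the hand within a second.
- step_mid (a point): Centre of the step's serving face (looks to the riser's back when raised, up when lowered), on the surface, 65 from the hinge line, 100 above the table when lowered. x is the face's outward normal, y lies along the hinge, z points to the free edge. Push on this face, near the free edge: about 10 N at 115 from the hinge line, more nearer to it.
- step_edge (a point): Middle of the free edge of the same serving face, 130 from the hinge line; axes as step_mid. On the riser's left side (+y) a thin spring strut, up to 17 outside the wood, runs to a pin on the step's side edge 30 from the hinge line; keep clear of it.
- jar: White round jar with a steel lid, 62 diameter, 100 high, 0.25 to 0.5 kg, standing on the table. Origin at the centre of its underside, z up.
- mug: White mug, 80 diameter, 90 high with a handle at +y; leave it alone. Origin at the centre of its underside. It may stand on either side of the riser, the jar on the other.
- saucers: Stack of white saucers, 110 diameter, 33 high, on the riser's top, about 105 behind its front edge; leave it alone. Origin at the centre of its underside.
- tub: Open white plastic tub, 160 x 120 x 70, on the table to the left; leave it alone. Origin at the centre of its underside.
Mind the look-alikes: they are no part of the job. Leave any green or purple look-alike of the jar alone.

How it is judged:
On the way, in this order (a step that is already met when the one before it is completed fails the run):
1. the step has snapped down to its lowered stop and nothing of the robot touches it (value of joint step above 1.68 rad and contact force between each of the arm, the fingers and step below 0.3 N), for 0.2 s.
2. the robot rests on the lowered step with 5 to 17 N for 0.3 s (value of joint step above 1.68 rad and (contact force between the fingers and step between 5 and 17 N or contact force between the arm and step between 5 and 17 N)), for 0.3 s.
3. the jar, still in the fingers, rests on the step near its middle (contact force between jar and step above 0.5 N and contact force between the fingers and jar above 1 N and horizontal distance between jar and step_mid below 0.03 m), for 0.05 s.
At the end, for the whole second after the job is handed in: The step is at its lowered stop (joint above 1.68 rad) and the jar stands on it at rest, upright within 0.1 rad, its centre within 30 mm of the middle of the step (value of joint step above 1.68 rad and horizontal distance between jar and step_mid below 0.03 m and angle between jar's own z axis and vertical below 0.1 rad and contact force between jar and step above 1 N and linear speed of jar below 0.02 m/s); the robot touches nothing.
It fails at once if the robot presses on the step with more than 22 N (contact force between any of the fingers, the arm and step above 22 N).
It fails at once if the jar is banged onto the step (more than 40 N) (contact force between jar and step above 40 N).
It fails at once if mug, saucers or tub are shoved more than 30 mm (distance of any of mug, saucers, tub from where it was at the start of the episode above 0.03 m).
It also fails if it takes over 72 s, if anything falls off the work surface, if the arm or the gripper's body presses on something with over 40 N, if the wrist force passes 120 N, or if a joint passes its speed limit or range.

## Working session

There is one attempt and no reset: what is moved stays moved. The work goes in short steps, Python scripts to look and compute and a tool call to move; the robot and the scene stay as the last step left them, time stands still between calls to the robot, and variables do not carry over. Pictures are saved under pics/ and viewed, about 8 in all and at most 12, crops included, and the job is handed in when it is done.

Besides the shell and the picture viewer there is one more tool, called after "Call:" in YAML: its name, and indented under it one key for each argument. move_arm: Moves the arm, as the interface text tells. Its arguments: {"type":"object","properties":{"targets":{"type":"array"}},"required":["targets"]}

```bash
mkdir -p pics
cat > h.py <<'E'
import numpy as np, cv2
from bench import status, viewer, order, robot
from scipy.spatial.transform import Rotation as R
def cam(n):
    c=viewer.camera_model(n); a=np.array(c["attitude"],float)
    Rm=a if a.shape==(3,3) else (R.from_euler('xyz',a).as_matrix() if a.size==3 else R.from_quat(a).as_matrix())
    return np.array(c["K"],float),np.array(c["D"],float),np.array(c["xyz"],float),Rm
def ray(n,u,v):
    K,D,o,Rm=cam(n); p=cv2.undistortPoints(np.array([[[u,v]]],float),K,D)[0,0]
    d=Rm@np.array([p[0],-p[1],-1.]); return o,d/np.linalg.norm(d)
def onz(n,u,v,z):
    o,d=ray(n,u,v); return o+d*(z-o[2])/d[2]
def proj(n,P):
    K,D,o,Rm=cam(n); q=(np.atleast_2d(P)-o)@Rm; q=q*[1,-1,-1]
    return cv2.projectPoints(q,np.zeros(3),np.zeros(3),K,D)[0][:,0]
def snap(n,f):
    im=viewer.snapshot(n)[:,:,::-1].copy(); cv2.imwrite('pics/'+f,im); return im
E
python3 - <<'E'
from h import *
for n in("scene","top"):
    print(viewer.camera_model(n)); snap(n,n+'0.png')
print(status.get_obs())
E
```

```text
{'K': array([[461.94482919,   0.        , 318.19848614],
       [  0.        , 461.94482919, 232.30058094],
       [  0.        ,   0.        ,   1.        ]]), 'D': array([0.01962402, 0.        , 0.        , 0.        , 0.        ]), 'xyz': array([ 0.8929664 , -0.36223717,  0.94774167]), 'attitude': array([0.61890338, 0.01310838, 0.71844332])}
{'K': array([[618.25272064,   0.        , 320.73997168],
       [  0.        , 618.25272064, 242.80198951],
       [  0.        ,   0.        ,   1.        ]]), 'D': array([-0.19024691,  0.        ,  0.        ,  0.        ,  0.        ]), 'xyz': array([0.31250929, 0.06979205, 1.49515446]), 'attitude': array([ 0.17122634, -0.02000654, -1.56599677])}
{'time': 0.1, 'joint_positions': array([-1.20611660e+00,  8.78537232e-02,  1.37206652e+00, -5.98569304e-06,
        1.68360299e+00, -1.03113675e-01]), 'qvel': array([ 0.00035427, -0.0017591 , -0.00114696, -0.00076882,  0.00120294,
       -0.00176569]), 'joint_torque': array([ 2.56260340e-03, -3.41255522e+01, -3.03299654e+01,  7.21981446e-02,
        3.04870738e-02, -9.51519473e-05]), 'tool_pos': array([ 0.24780331, -0.49042322,  0.18325479]), 'ee_rot': array([-3.13967172e+00, -1.92798864e-04,  4.67792546e-01]), 'wrist_force': array([-0.60610777,  0.19089536, -0.36003449]), 'wrist_torque': array([ 0.05898138,  0.02875653, -0.03638501]), 'width': 0.09421759213546965}
```

View pics/scene0.png

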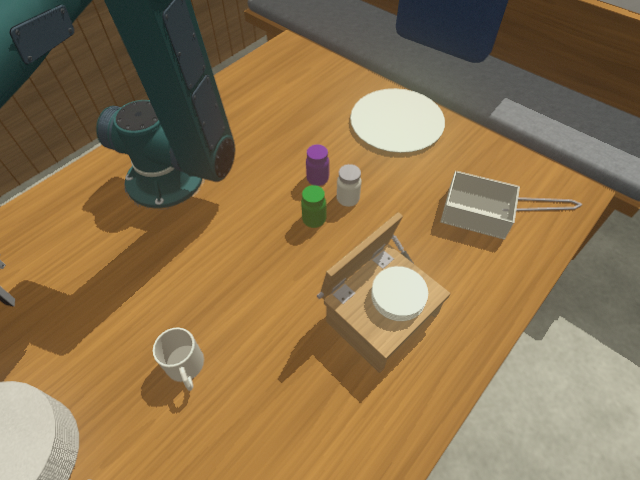

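View pics/top0.png

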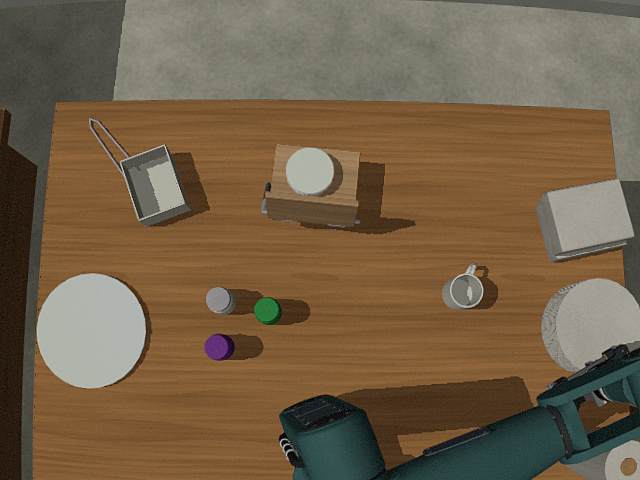

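The scene view shows the riser at about (385,300) with its step upright. The jar is at (348,185), next to the green (314,206) and purple (317,165) look-alikes, and the mug is at (180,355). In the top view the riser top's back corners are near (277,146) and (360,153), and the jar lid is at (221,300). I'll zoom in for exact corners.

```bash
python3 - <<'E'
import cv2, numpy as np
a=cv2.imread('pics/scene0.png')[190:380,290:470]; b=cv2.imread('pics/top0.png')[130:240,250:400]
a=cv2.resize(a,None,fx=2.2,fy=2.2,interpolation=3); b=cv2.resize(b,None,fx=2.6667,fy=2.6667,interpolation=3)
c=np.zeros((420,800,3),np.uint8); c[:a.shape[0],:a.shape[1]]=a[:420]; c[:b.shape[0],400:400+b.shape[1]]=b
print(a.shape,b.shape); cv2.imwrite('pics/crop1.png',c)
E
python3 - <<'E'
from h import *
print(onz("top",221,300,.1),onz("top",277,146,.1),onz("top",360,153,.1),onz("scene",449,295,.1),onz("scene",385,360,.1))
E
```

```text
(418, 396, 3) (293, 400, 3)
[0.42077166 0.26805922 0.1       ] [0.78537741 0.14759534 0.1       ] [ 0.77018195 -0.04877384  0.1       ] [0.79341541 0.1406758  0.1       ] [ 0.77584073 -0.05475277  0.1       ]
```

View pics/crop1.png

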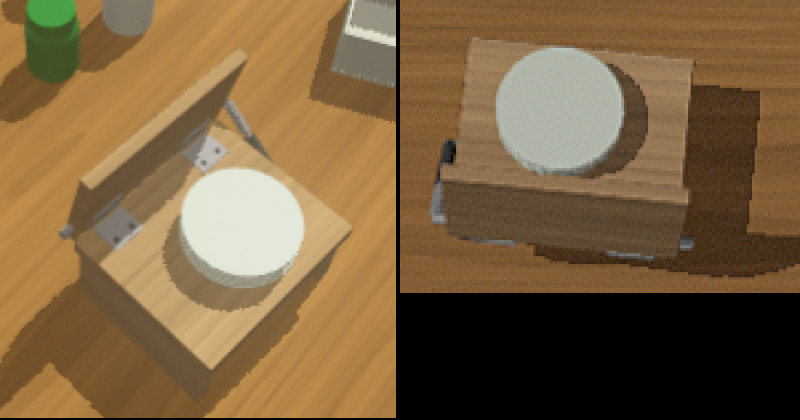

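```bash
cat >> h.py <<'E'
YAW=None; O=None
def setr(yaw,o):
    global YAW,O; YAW=yaw;O=np.array([o[0],o[1],0])
def rw(x,y,z):
    return O+R.from_euler('z',YAW).apply([x,y,z])
E
python3 - <<'E'
from h import *
import h
t=[onz("top",276.6,144.6,.1),onz("top",359.5,152.9,.1)]
s=[onz("scene",449.5,294,.1),onz("scene",385.9,354.5,.1)]
for l,r in(t,s):
    d=l-r;print(l,r,np.linalg.norm(d),np.arctan2(-d[0],d[1]))
l=(t[0]+s[0])/2;r=(t[1]+s[1])/2;d=l-r;yaw=np.arctan2(-d[0],d[1]);m=(l+r)/2
o=m-R.from_euler('z',yaw).apply([.17,0,.1]);setr(yaw,o);print("yaw",yaw,"o",o)
P=[rw(.17,.1,.1),rw(.17,-.1,.1),rw(0,-.1,.1),rw(.0215,.1,.2198),rw(.0215,-.1,.2198),rw(.0215-.0138,.1,.2222),rw(.0215-.0138,-.1,.2222)]
for n in("scene","top"):
    im=cv2.imread(f'pics/{n}0.png'); q=proj(n,P);print(n,q.round(1).tolist())
# jar lid
im=cv2.imread('pics/top0.png')
print('mug',onz("top",465,291,.09),'jar',onz("top",221,300,.1))
for nm,lo,hi in(("scene",(135,0,100),0),):pass
j=cv2.cvtColor(im,cv2.COLOR_BGR2HSV)
m=((j[...,1]<60)&(j[...,2]>80)).astype(np.uint8)
n_,_,st,ce=cv2.connectedComponentsWithStats(m)
for i in range(1,n_):
    if 100<st[i,4]<20000 and ce[i][1]>140: print(st[i],ce[i])
E
```

```text
[0.78885898 0.14861583 0.1       ] [ 0.77041233 -0.04759036  0.1       ] 0.19707143162996885 -0.0937411382046367
[0.79296246 0.14330924 0.1       ] [ 0.77080686 -0.04504435  0.1       ] 0.1896521745025896 -0.11708966168887779
yaw -0.1051914201279077 o [6.11699836e-01 6.76721684e-02 2.77555756e-17]
scene [[450.3, 291.6], [384.2, 356.1], [322.6, 297.1], [403.3, 214.2], [330.3, 274.1], [398.2, 209.5], [325.1, 268.7]]
top [[276.3, 143.6], [360.4, 153.0], [353.3, 222.9], [264.8, 191.2], [358.3, 201.6], [263.9, 197.2], [357.7, 207.7]]
mug [ 0.44524086 -0.29157965  0.09      ] jar [0.42077166 0.26805922 0.1       ]
[  89  118  101  109 3267] [151.08295072 182.24517906]
[ 286  147   49   49 1868] [309.45556745 171.25749465]
[ 442  263   41   47 1231] [462.92688871 290.05442729]
[  37  273  109  115 9887] [ 90.92727824 330.36300192]
[ 541  278   99   95 6827] [589.36575363 322.07030907]
[206 287  27  28 544] [218.70404412 300.42095588]
[ 566  440   74   40 1634] [609.6126071  463.29926561]
```

```bash
cat >> h.py <<'E'
setr(-0.103,(0.612,0.067))
def go(target,yaw):
    s=status.get_obs(); C=R.from_euler('xyz',s['ee_rot']); T=R.from_euler('xyz',[np.pi,0,yaw])
    print('now',s['tool_pos'].round(4),s['ee_rot'].round(3),'F',s['wrist_force'].round(2),'w',round(s['width'],4),'t',s['time'])
    print('target',np.round(target,4),'shift mm',(C.inv().apply(np.array(target)-s['tool_pos'])*1000).round(1),'rot deg',(C.inv()*T).as_rotvec(degrees=True).round(1))
E
python3 - <<'E'
from h import *
go(rw(.045,0,.30),YAW); go(rw(.045,0,.195),YAW)
# jar: scene-view check
im=cv2.imread('pics/top0.png')[280:325,200:245]
c=onz("top",220.5,300.5,.1);print(c,proj("scene",[c,c-[0,0,.1]]),proj("top",[c,c+[.031,0,0],c+[0,.031,0],c-[0,0,.1]]))
im=cv2.imread('pics/scene0.png'); j=cv2.cvtColor(im,cv2.COLOR_BGR2HSV)
m=((j[...,1]<70)&(j[...,2]>70)).astype(np.uint8); n_,_,st,ce=cv2.connectedComponentsWithStats(m)
for i in range(1,n_):
    if 100<st[i,4]<3000: print(st[i],ce[i])
E
```

```text
now [ 0.2478 -0.4904  0.1833] [-3.14  -0.     0.468] F [-0.61  0.19 -0.36] w 0.0942 t 0.1
target [0.6568 0.0624 0.3   ] shift mm [ 614.3 -309.2 -116. ] rot deg [-0.1  0.  32.7]
now [ 0.2478 -0.4904  0.1833] [-3.14  -0.     0.468] F [-0.61  0.19 -0.36] w 0.0942 t 0.1
target [0.6568 0.0624 0.195 ] shift mm [ 614.3 -309.   -11. ] rot deg [-0.1  0.  32.7]
[0.41962457 0.269168   0.1       ] [[346.56375807 171.97993754]
 [345.16926052 197.82413288]] [[220.5        300.5       ]
 [220.87046655 286.86092362]
 [206.91935532 300.32685212]
 [226.27711318 303.73466655]]
[600   0  40  14 283] [625.77031802   4.08833922]
[ 11   5  51  27 118] [33.99152542 18.3559322 ]
[211  35  56  40 380] [238.55        54.72368421]
[ 97 100  53  31 357] [112.83753501 113.79551821]
[  0 138 101  68 939] [ 48.35463259 171.77635783]
[129 160  45  17 209] [152.39712919 171.47368421]
[337 164  24  42 848] [348.43867925 184.75471698]
[125 173  55  32 355] [145.54647887 193.7943662 ]
[ 371  244   58   77 2745] [397.48342441 289.81602914]
[333 284  22  20 233] [343.6223176  293.46781116]
[  0 287  15  19 128] [  6.890625 296.359375]
[ 153  327   51   63 2055] [178.31727494 354.81119221]
```

Call:
move_arm:
  targets:
    - [[0,0,-58],[0,0,4],-1]
    - [[30,-15,-116],[0,0,8],-1]
    - [[80,-40,-118],[0,0,12],-1]
    - [[130,-65,-118],[0,0,16],-1]
    - [[180,-90,-118],[0,0,20],-1]
    - [[230,-115,-118],[0,0,24],-1]
    - [[280,-140,-118],[0,0,28],-1]
    - [[330,-165,-118],[0,0,32.7],-1]
    - [[380,-190,-118],[0,0,32.7],-1]
    - [[430,-215,-118],[0,0,32.7],-1]
    - [[480,-240,-118],[0,0,32.7],-1]
    - [[530,-265,-118],[0,0,32.7],-1]
    - [[575,-288,-118],[0,0,32.7],-1]
    - [[614,-309,-118],[0,0,32.7],-1]
    - [[614,-309,-118],[0,0,32.7],-1]
    - [[614,-309,-118],[0,0,32.7],-1]

```text
time: 2.1
tool_pos: [0.6564, 0.0613, 0.3016]
ee_rot: [3.141, 0.001, -0.103]
wrist_force: [0.7, 0.3, 0.8]
width: 0.0003
```

Run:
```python
from h import *
go(rw(.045,0,.195),YAW)
a=snap("scene","s1.png");b=snap("top","t1.png")
c=np.zeros((480,800,3),np.uint8);c[:,:400]=cv2.resize(a[150:390,270:470],(400,480));c[:,400:]=cv2.resize(b[100:340,200:400],(400,480));cv2.imwrite('pics/v4.png',c)
```

```text
now [0.6564 0.0613 0.3016] [ 3.141e+00  1.000e-03 -1.030e-01] F [0.71 0.29 0.79] w 0.0003 t 2.1
target [0.6568 0.0624 0.195 ] shift mm [  0.4  -1.2 106.6] rot deg [ 0.   0.1 -0. ]
```

View pics/v4.png

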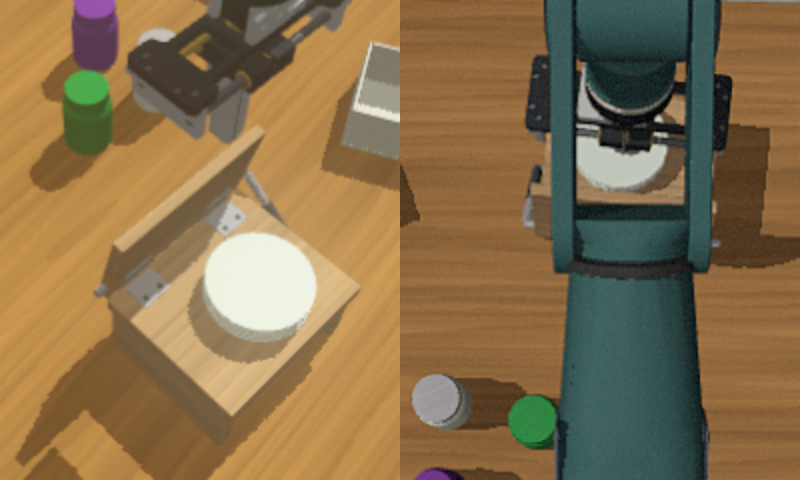

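The closed fingers hang behind and above the leaf's free edge, at about (228,135) in the left crop, clear of the saucers. Next I go down behind the leaf and push.

Call:
move_arm:
  targets:
    - [[0,0,35],[0,0,0],-1]
    - [[0,0,70],[0,0,0],-1]
    - [[0,0,106],[0,0,0],-1]
    - [[0,0,106],[0,0,0],-1]
    - [[-5,0,106],[0,0,0],-1]
    - [[-10,0,106],[0,0,0],-1]
    - [[-15,0,106],[0,0,0],-1]
    - [[-20,0,106],[0,0,0],-1]
    - [[-25,0,106],[0,0,0],-1]
    - [[-25,0,106],[0,0,0],-1]

```text
time: 3.45
tool_pos: [0.6347, 0.0643, 0.2005]
ee_rot: [-3.141, -0.011, -0.103]
wrist_force: [5.3, -0.4, 6.8]
width: 0.0007
```

Run:
```python
from h import *
s=status.get_obs()['tool_pos']
print('riser frame',R.from_euler('z',-YAW).apply(s-O))
x0=R.from_euler('z',-YAW).apply(s-O)
for th in np.arange(.1,1.5,.1):
    a=th-.1745;d=np.array([-np.sin(a),np.cos(a)]);n=np.array([np.cos(a),np.sin(a)])
    # finger front-lower corner touches face at r=115 (a>0), side rests on edge when a<0
    P=np.array([-.008,.093])+.115*d+.007*n
    tcp=P+[.008,0] if a>0 else np.array([-.008,.093])+.13*d+.007*n+[.008,-.025]
    print(round(th,1),((tcp-x0[[0,2]])*[1,-1]*1000).round(1))
```

```text
riser frame [ 0.02281411 -0.00038894  0.20046599]
0.1 [-6.2  3.3]
0.2 [-18.7  -7.7]
0.3 [-30.3  -7.5]
0.4 [-41.7  -6.2]
0.5 [-53.   -3.7]
0.6 [-63.9  -0.2]
0.7 [-74.4   4.5]
0.8 [-84.5  10.1]
0.9 [-93.9  16.8]
1.0 [-102.6   24.3]
1.1 [-110.5   32.7]
1.2 [-117.5   41.8]
1.3 [-123.6   51.6]
1.4 [-128.7   62. ]
```

Run:
```python
from h import *
s=status.get_obs();print(s['wrist_force'],s['wrist_torque'])
a=snap("scene","s2.png");cv2.imwrite('pics/v5.png',cv2.resize(a[170:330,300:470],None,fx=3.5,fy=3.5,interpolation=3))
print(proj("scene",[s['tool_pos']]))
```

```text
[ 5.27618065 -0.42621861  6.84681263] [-0.04140977 -0.87763619 -0.00152629]
[[367.92053792 249.28762112]]
```

View pics/v5.png

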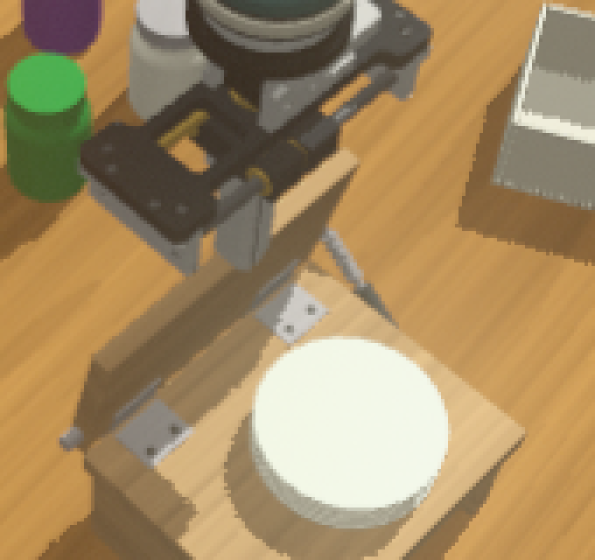

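Call:
move_arm:
  targets:
    - [[-4,0,-5],[0,0,0],-1]
    - [[-10,0,-9],[0,0,0],-1]
    - [[-16,0,-12],[0,0,0],-1]
    - [[-22,0,-12],[0,0,0],-1]
    - [[-28,0,-12],[0,0,0],-1]
    - [[-34,0,-12],[0,0,0],-1]
    - [[-44,0,-11],[0,0,0],-1]
    - [[-44,0,-11],[0,0,0],-1]

```text
time: 4.5
tool_pos: [0.5874, 0.069, 0.2074]
ee_rot: [3.142, -0.0, -0.103]
wrist_force: [-0.3, -0.6, -0.1]
width: 0.0004
```

Run:
```python
from h import *
s=status.get_obs();print(s['wrist_force'],s['wrist_torque'],s['tool_pos'])
a=snap("scene","s3.png");cv2.imwrite('pics/v6.png',cv2.resize(a[170:330,300:470],None,fx=3.5,fy=3.5,interpolation=3))
```

```text
[-0.26385467 -0.62879994 -0.13355521] [ 0.08214475 -0.02113432  0.06052308] [0.58739409 0.068982   0.2074236 ]
```

View pics/v6.png

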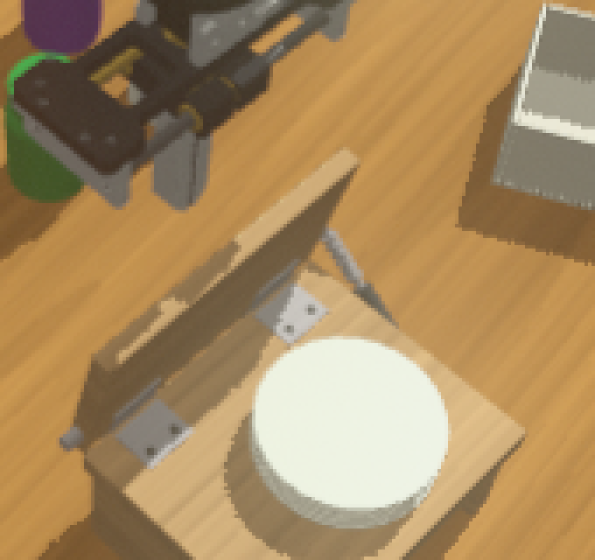

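The finger has gone past the free edge without taking the leaf along: it stands in front at crop (180,208) and the leaf is still raised. I'll compare the fingertip pixel with the reported TCP.

Run:
```python
from h import *
def box(p): return [rw(*(R.from_euler('z',-YAW).apply(np.array(p)-O)+np.array([i*.008,j*.0125,0]))) for i,j in((1,1),(1,-1),(-1,-1),(-1,1))]
print(proj("scene",box([.5874,.069,.2074])).round(1).tolist(),proj("scene",[[.5874,.069,.2074]]))
print(proj("scene",box([.6347,.0643,.2005])).round(1).tolist())
for f,(r0,r1,c0,c1) in(("s3.png",(195,240,330,372)),("s2.png",(215,265,345,385))):
    im=cv2.imread('pics/'+f);S=cv2.cvtColor(im,cv2.COLOR_BGR2HSV)[...,1]
    print(f);
    for v in range(r0,r1,2): print(v,''.join('#' if S[v,u]<60 else '.' for u in range(c0,c1)))
```

```text
[[357.9, 231.6], [348.9, 238.7], [343.1, 233.9], [352.1, 226.8]] [[350.53095458 232.71007592]]
[[375.4, 248.1], [366.5, 255.6], [360.5, 250.5], [369.4, 243.1]]
s3.png
195 .......###................................
197 .......#####..............................
199 ........#.................................
201 ..........................................
203 ..............######..##..................
205 ..............##########..................
207 ...............######.##..................
209 .##...........#####.######.###............
211 ............##...#############............
213 ..............###############.............
215 ..............###############.............
217 .....###......###############.............
219 ...####.......###############.............
221 #######.......###############.............
223 ######........##############..............
225 ######..........###########...............
227 .#####............#######.................
229 ......................#...................
231 ..........................................
233 ....................................
[... 579 characters left out ...]
.################........
235 ...........###...###############........
237 ##.......###.....###############........
239 ############.....###############........
241 ###########......##############.........
243 ..#########........###########..........
245 .....######..........######...........##
247 .......###..........................##..
249 .................................####...
251 ...............................####..###
253 .............................####..#####
255 ............................###..#######
257 ...........................#..##########
259 ............................############
261 .............................###########
263 ................................########
```

The visible fingertip sits about 9 px higher than the reported TCP would put it. The upward force says the tip stood on the leaf's top edge. So the physical tip is about 20 mm behind the TCP, and I retry lower.

Call:
move_arm:
  targets:
    - [[0,0,-25],[0,0,0],-1]
    - [[0,0,-50],[0,0,0],-1]
    - [[35,0,-50],[0,0,0],-1]
    - [[72,0,-50],[0,0,0],-1]
    - [[72,0,-50],[0,0,0],-1]
    - [[72,0,-20],[0,0,0],-1]
    - [[72,0,10],[0,0,0],-1]
    - [[72,0,36],[0,0,0],-1]
    - [[72,0,36],[0,0,0],-1]
    - [[66,0,36],[0,0,0],-1]
    - [[60,0,36],[0,0,0],-1]
    - [[54,0,36],[0,0,0],-1]
    - [[54,0,36],[0,0,0],-1]
    - [[54,0,36],[0,0,0],-1]

```text
time: 6.3
tool_pos: [0.6459, 0.063, 0.1738]
ee_rot: [-3.141, -0.012, -0.103]
wrist_force: [8.8, -0.1, -1.0]
width: 0.0005
```

Run:
```python
import numpy as np
for th in np.arange(.1,1.5,.1):
    a=th-.1745;d=np.array([-np.sin(a),np.cos(a)]);n=np.array([np.cos(a),np.sin(a)])
    P=np.array([-.008,.093])+.107*d+.007*n if a>0 else np.array([-.008,.093])+.13*d+.007*n-[0,.025]
    tcp=P+[.0125,-.02]
    print(round(th,1),((tcp-[.0294,.171])*[1,-1]*1000).round(0)+np.array([-5,0]))
```

```text
0.1 [-13.  -6.]
0.2 [-26.  -9.]
0.3 [-36.  -9.]
0.4 [-47.  -8.]
0.5 [-57.  -6.]
0.6 [-68.  -2.]
0.7 [-78.   2.]
0.8 [-87.   7.]
0.9 [-96.  13.]
1.0 [-104.   20.]
1.1 [-111.   28.]
1.2 [-118.   37.]
1.3 [-123.   46.]
1.4 [-128.   55.]
```

Call:
move_arm:
  targets:
    - [[-7,0,-2],[0,0,0],-1]
    - [[-14,0,-5],[0,0,0],-1]
    - [[-20,0,-7],[0,0,0],-1]
    - [[-26,0,-8],[0,0,0],-1]
    - [[-32,0,-8],[0,0,0],-1]
    - [[-38,0,-8],[0,0,0],-1]
    - [[-44,0,-8],[0,0,0],-1]
    - [[-50,0,-7],[0,0,0],-1]
    - [[-57,0,-6],[0,0,0],-1]
    - [[-57,0,-6],[0,0,0],-1]

```text
time: 7.55
tool_pos: [0.5885, 0.0686, 0.1788]
ee_rot: [-3.142, -0.01, -0.103]
wrist_force: [8.4, -0.8, -2.5]
width: 0.0005
```

Contact holds at about 8.5 N, so I keep following the arc.

Call:
move_arm:
  targets:
    - [[-6,0,2],[0,0,0],-1]
    - [[-11,0,4],[0,0,0],-1]
    - [[-16,0,6],[0,0,0],-1]
    - [[-21,0,8],[0,0,0],-1]
    - [[-26,0,11],[0,0,0],-1]
    - [[-30,0,13],[0,0,0],-1]
    - [[-34,0,16],[0,0,0],-1]
    - [[-39,0,19],[0,0,0],-1]
    - [[-43,0,22],[0,0,0],-1]
    - [[-47,0,26],[0,0,0],-1]
    - [[-47,0,26],[0,0,0],-1]

```text
time: 8.93
tool_pos: [0.5371, 0.0741, 0.1508]
ee_rot: [3.141, 0.002, -0.103]
wrist_force: [0.5, -1.4, 0.9]
width: 0.0
```

Run:
```python
from h import *
s=status.get_obs();print(s['wrist_force'],s['tool_pos'])
a=snap("scene","s4.png");cv2.imwrite('pics/v7.png',cv2.resize(a[150:330,280:470],None,fx=3,fy=3,interpolation=3))
```

```text
[ 0.47174572 -1.41414181  0.87110872] [0.53705075 0.07414776 0.15075773]
```

View pics/v7.png

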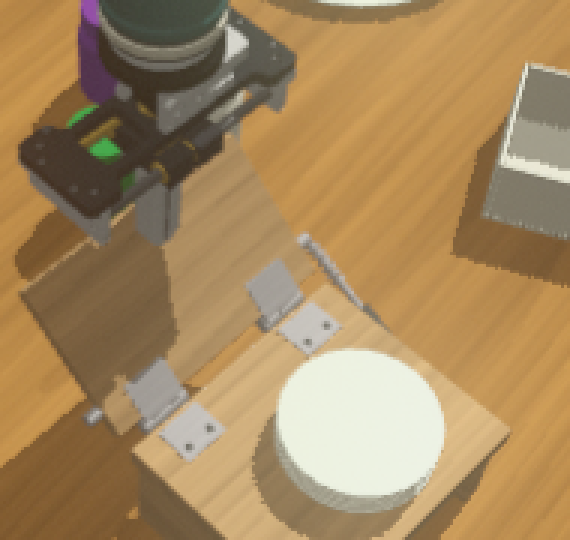

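Run:
```python
from h import *
for th in(.9,1.0,1.1,1.2,1.3,1.5,1.745):
    a=th-.1745;P=np.array([-.008,.093])+.13*np.array([-np.sin(a),np.cos(a)])+.007*np.array([np.cos(a),np.sin(a)])
    print(th,proj("scene",[rw(P[0],-.1,P[1]),rw(P[0],.1,P[1])]).round(1).tolist())
```

```text
0.9 [[291.2, 245.4], [362.1, 191.8]]
1.0 [[288.3, 244.9], [358.5, 191.9]]
1.1 [[285.7, 244.8], [355.4, 192.5]]
1.2 [[283.5, 245.4], [352.6, 193.5]]
1.3 [[281.8, 246.4], [350.1, 195.1]]
1.5 [[279.6, 249.8], [346.5, 199.4]]
1.745 [[279.1, 256.1], [344.4, 206.6]]
```

The leaf is at about 1.0 to 1.1 rad, with the free-edge corner at (287,247). I push a bit further, then lift clear.

Call:
move_arm:
  targets:
    - [[-4,0,4],[0,0,0],-1]
    - [[-8,0,8],[0,0,0],-1]
    - [[-12,0,12],[0,0,0],-1]
    - [[-15,0,17],[0,0,0],-1]
    - [[-19,0,22],[0,0,0],-1]
    - [[-21,0,26],[0,0,0],-1]
    - [[-21,0,-4],[0,0,0],-1]
    - [[-21,0,-40],[0,0,0],-1]
    - [[-21,0,-60],[0,0,0],-1]
    - [[-21,0,-60],[0,0,0],-1]
    - [[-21,0,-60],[0,0,0],-1]
    - [[-21,0,-60],[0,0,0],-1]
    - [[-21,0,-60],[0,0,0],-1]
    - [[-21,0,-60],[0,0,0],-1]
    - [[-21,0,-60],[0,0,0],-1]

```text
time: 10.85
tool_pos: [0.5174, 0.0761, 0.2111]
ee_rot: [3.141, 0.0, -0.103]
wrist_force: [-0.0, -0.9, -0.3]
width: 0.0003
```

Run:
```python
from h import *
go(rw(-.073,0,.115),YAW)
a=snap("scene","s5.png");b=snap("top","t5.png")
c=np.zeros((480,800,3),np.uint8);c[:,:400]=cv2.resize(a[150:390,260:460],(400,480));c[:,400:]=cv2.resize(b[100:340,180:380],(400,480));cv2.imwrite('pics/v8.png',c)
```

```text
now [0.5174 0.0761 0.2111] [ 3.141  0.    -0.103] F [-0.03 -0.88 -0.3 ] w 0.0003 t 10.85
target [0.5394 0.0745 0.115 ] shift mm [22.  -0.7 96.1] rot deg [0. 0. 0.]
```

View pics/v8.png

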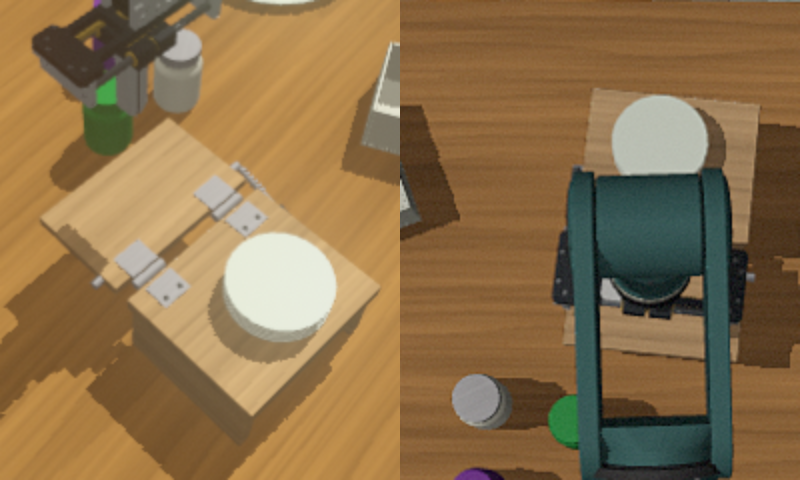

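The step lies level: its free edge runs (42,218)–(172,120) in the left crop and the hand is clear. Now the press.

Call:
move_arm:
  targets:
    - [[11,0,45],[0,0,0],-1]
    - [[22,0,90],[0,0,0],-1]
    - [[22,0,104],[0,0,0],-1]
    - [[22,0,110],[0,0,0],-1]
    - [[22,0,113],[0,0,0],-1]
    - [[22,0,116],[0,0,0],-1]
    - [[22,0,116],[0,0,0],-1]

```text
time: 11.82
tool_pos: [0.5397, 0.0739, 0.0962]
ee_rot: [-3.141, -0.002, -0.103]
wrist_force: [-0.5, -0.4, -0.0]
width: 0.0002
```

Run:
```python
from h import *
for u,v in((262,272.5),(349,280)): print(onz("top",u,v,.1))
print(rw(-.138,.1,.1),rw(-.138,-.1,.1))
for u,v in((281,259),(346,210)): print(onz("scene",u,v,.1))
```

```text
[0.4843547  0.17619895 0.1       ]
[ 0.46872013 -0.02158083  0.1       ]
[0.48501317 0.1806589  0.1       ] [ 0.46444958 -0.01828114  0.1       ]
[ 0.47270419 -0.02089319  0.1       ]
[0.49431342 0.17529774 0.1       ]
```

Call:
move_arm:
  targets:
    - [[0,0,4],[0,0,0],-1]
    - [[0,0,8],[0,0,0],-1]
    - [[0,0,12],[0,0,0],-1]
    - [[0,0,14],[0,0,0],-1]
    - [[0,0,16],[0,0,0],-1]
    - [[0,0,16],[0,0,0],-1]

```text
time: 12.58
tool_pos: [0.5394, 0.0739, 0.0793]
ee_rot: [3.142, -0.0, -0.103]
wrist_force: [-0.1, -0.1, -0.8]
width: 0.0005
```

Call:
move_arm:
  targets:
    - [[0,0,2],[0,0,0],-1]
    - [[0,0,3],[0,0,0],-1]
    - [[0,0,4],[0,0,0],-1]
    - [[0,0,4],[0,0,0],-1]

```text
time: 13.08
tool_pos: [0.5397, 0.0739, 0.079]
ee_rot: [-3.142, -0.002, -0.103]
wrist_force: [-5.5, -0.8, 11.8]
width: 0.0006
```

Call:
move_arm:
  targets:
    - [[0,0,-0.6],[0,0,0],-1]
    - [[0,0,-0.6],[0,0,0],-1]
    - [[0,0,-0.6],[0,0,0],-1]
    - [[0,0,-0.6],[0,0,0],-1]

```text
time: 13.58
tool_pos: [0.5397, 0.0739, 0.079]
ee_rot: [-3.142, -0.002, -0.103]
wrist_force: [-4.9, -0.8, 10.7]
width: 0.0004
```

Held for half a second at about 10.7 N vertical. Now I lift off and locate the jar from both views.

Run:
```python
from h import *
im={n:cv2.imread('pics/'+f) for n,f in(("top","t5.png"),("scene","s5.png"))}
for n,(r,c) in(("top",(300,220)),("scene",(172,350))):
    j=cv2.cvtColor(im[n],cv2.COLOR_BGR2HSV);m=((j[...,1]<70)&(j[...,2]>70)).astype(np.uint8)
    _,lab,st,ce=cv2.connectedComponentsWithStats(m);k=lab[r,c];print(n,k,st[k],ce[k])
print(onz("top",220,300.5,.1),onz("scene",350,172.5,.1))
for f in([.42,.27,.24],[.42,.27,.015]): go(f,.785)
```

```text
top 46 [206 287  30  28 605] [219.83471074 300.4892562 ]
scene 2 [  303     0   337   206 26029] [472.67451689 111.43182604]
[0.41961059 0.27030699 0.1       ] [0.42719848 0.27333284 0.1       ]
now [0.5397 0.0739 0.079 ] [-3.142e+00 -2.000e-03 -1.030e-01] F [-4.89 -0.75 10.69] w 0.0004 t 13.575
target [0.42 0.27 0.24] shift mm [-138.8 -182.8 -161.3] rot deg [  0.   -0.1 -50.9]
now [0.5397 0.0739 0.079 ] [-3.142e+00 -2.000e-03 -1.030e-01] F [-4.89 -0.75 10.69] w 0.0004 t 13.575
target [0.42  0.27  0.015] shift mm [-139.3 -182.8   63.7] rot deg [  0.   -0.1 -50.9]
```

Call:
move_arm:
  targets:
    - [[0,0,-10],[0,0,0],-1]
    - [[0,0,-50],[0,0,0],-1]
    - [[0,0,-100],[0,0,-5],1]
    - [[0,0,-150],[0,0,-13],1]
    - [[0,0,-160],[0,0,-22],1]
    - [[0,0,-160],[0,0,-31],1]
    - [[0,0,-160],[0,0,-40],1]
    - [[0,0,-160],[0,0,-50.9],1]
    - [[0,0,-160],[0,0,-50.9],1]

```text
time: 14.7
tool_pos: [0.5394, 0.0739, 0.2358]
ee_rot: [3.142, 0.0, 0.783]
wrist_force: [-0.2, 1.3, 0.3]
width: 0.0669
```

Run:
```python
from h import *
go([.42,.27,.24],.785); go([.42,.27,.015],.785)
```

```text
now [0.5394 0.0739 0.2358] [3.142 0.    0.783] F [-0.17  1.33  0.33] w 0.0669 t 14.7
target [0.42 0.27 0.24] shift mm [  53.8 -223.2   -4.2] rot deg [ 0.   0.  -0.1]
now [0.5394 0.0739 0.2358] [3.142 0.    0.783] F [-0.17  1.33  0.33] w 0.0669 t 14.7
target [0.42  0.27  0.015] shift mm [  53.8 -223.2  220.8] rot deg [ 0.   0.  -0.1]
```

Call:
move_arm:
  targets:
    - [[14,-55,0],[0,0,0],1]
    - [[28,-110,0],[0,0,0],1]
    - [[42,-165,0],[0,0,0],1]
    - [[56,-222,0],[0,0,0],1]
    - [[56,-222,0],[0,0,0],1]
    - [[56,-222,50],[0,0,0],1]
    - [[56,-222,100],[0,0,0],1]
    - [[56,-222,120],[0,0,0],1]
    - [[56,-222,120],[0,0,0],1]

```text
time: 15.82
tool_pos: [0.4212, 0.2687, 0.1136]
ee_rot: [-3.141, 0.005, 0.782]
wrist_force: [-0.0, -0.8, 0.3]
width: 0.0939
```

Run:
```python
from h import *
go([.4225,.2705,.015],.785)
a=snap("scene","s6.png");cv2.imwrite('pics/v9.png',cv2.resize(a[90:250,260:430],None,fx=3.5,fy=3.5,interpolation=3))
```

```text
now [0.4212 0.2687 0.1136] [-3.141  0.005  0.782] F [-0.05 -0.78  0.31] w 0.0939 t 15.825
target [0.4225 0.2705 0.015 ] shift mm [ 2.7 -0.3 98.6] rot deg [-0.1  0.3 -0.2]
```

View pics/v9.png

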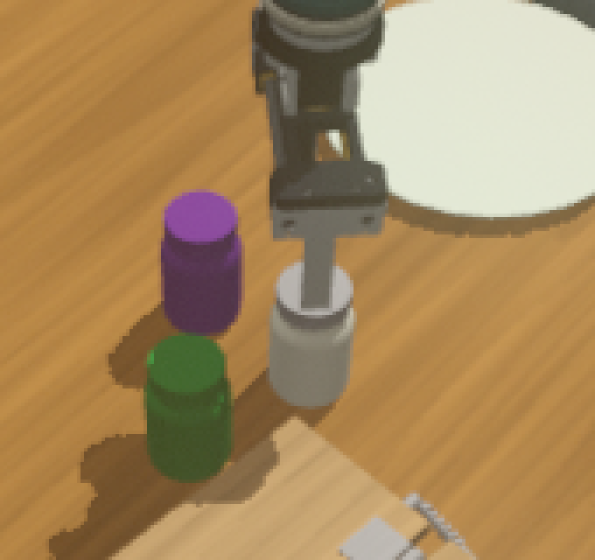

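The fingers straddle the jar's lid at crop (315,290), clear of both look-alikes. I descend and grip.

Call:
move_arm:
  targets:
    - [[3,0,25],[0,0,0],1]
    - [[3,0,50],[0,0,0],1]
    - [[3,0,75],[0,0,0],1]
    - [[3,0,90],[0,0,0],1]
    - [[3,0,96],[0,0,0],1]
    - [[3,0,96],[0,0,0],1]

```text
time: 16.62
tool_pos: [0.4247, 0.2727, 0.0205]
ee_rot: [3.141, -0.001, 0.785]
wrist_force: [1.1, 0.3, 0.1]
width: 0.0936
```

Call:
move_arm:
  targets:
    - [[0,0,0],[0,0,0],0.6]
    - [[0,0,0],[0,0,0],0.45]
    - [[0,0,0],[0,0,0],0.3]
    - [[0,0,0],[0,0,0],-1]
    - [[0,0,0],[0,0,0],-1]
    - [[0,0,0],[0,0,0],-1]
    - [[0,0,0],[0,0,0],-1]

```text
time: 17.5
tool_pos: [0.424, 0.2729, 0.0202]
ee_rot: [-3.141, -0.0, 0.785]
wrist_force: [-1.5, 0.7, 3.4]
width: 0.0617
```

Call:
move_arm:
  targets:
    - [[0,0,-10],[0,0,0],-1]
    - [[0,0,-35],[0,0,0],-1]
    - [[0,0,-70],[0,0,0],-1]
    - [[0,0,-105],[0,0,0],-1]
    - [[0,0,-140],[0,0,0],-1]
    - [[0,0,-150],[0,0,0],-1]
    - [[0,0,-150],[0,0,0],-1]

```text
time: 18.38
tool_pos: [0.424, 0.2723, 0.1692]
ee_rot: [3.141, 0.001, 0.785]
wrist_force: [-0.3, -0.7, -5.6]
width: 0.0618
```

Run:
```python
from h import *
go([.541,.072,.14],.785)
```

```text
now [0.424  0.2723 0.1692] [3.141e+00 1.000e-03 7.850e-01] F [-0.29 -0.72 -5.55] w 0.0618 t 18.375
target [0.541 0.072 0.14 ] shift mm [-58.8 224.4  29.3] rot deg [0. 0. 0.]
```

Call:
move_arm:
  targets:
    - [[-10,38,0],[0,0,0],-1]
    - [[-22,83,0],[0,0,0],-1]
    - [[-34,128,0],[0,0,0],-1]
    - [[-46,173,0],[0,0,0],-1]
    - [[-54,208,0],[0,0,0],-1]
    - [[-59,224,0],[0,0,0],-1]
    - [[-59,224,10],[0,0,0],-1]
    - [[-59,224,25],[0,0,0],-1]
    - [[-59,224,30],[0,0,0],-1]
    - [[-59,224,30],[0,0,0],-1]

```text
time: 19.62
tool_pos: [0.5398, 0.0733, 0.1389]
ee_rot: [-3.14, 0.001, 0.787]
wrist_force: [0.7, 0.1, -4.1]
width: 0.0614
```

Run:
```python
from h import *
go([.541,.072,.12],.785)
a=snap("scene","s7.png");cv2.imwrite('pics/v10.png',cv2.resize(a[130:330,260:460],None,fx=2.8,fy=2.8,interpolation=3))
print(proj("scene",[[.541,.072,.12],[.541,.072,.1]]))
```

```text
now [0.5398 0.0733 0.1389] [-3.14e+00  1.00e-03  7.87e-01] F [ 0.72  0.06 -4.12] w 0.0614 t 19.625
target [0.541 0.072 0.12 ] shift mm [-0.1  1.8 18.9] rot deg [-0.1  0.1  0.1]
[[332.87117646 243.89109682]
 [332.75512894 248.98935214]]
```

View pics/v10.png

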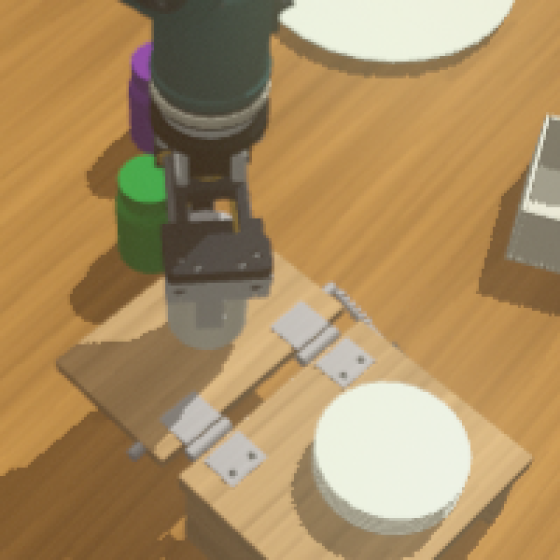

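The jar hangs over the step near its middle, with its underside at about crop (205,345), perhaps 5–10 mm towards the free edge. I'll correct that and lower gently.

Call:
move_arm:
  targets:
    - [[3,6,6],[0,0,0],-1]
    - [[3,6,11],[0,0,0],-1]
    - [[3,6,14],[0,0,0],-1]
    - [[3,6,16],[0,0,0],-1]
    - [[3,6,17.5],[0,0,0],-1]
    - [[3,6,18.5],[0,0,0],-1]
    - [[3,6,18.5],[0,0,0],-1]

```text
time: 20.55
tool_pos: [0.5471, 0.0703, 0.1214]
ee_rot: [3.142, 0.0, 0.785]
wrist_force: [0.7, 0.1, -5.2]
width: 0.0615
```

Call:
move_arm:
  targets:
    - [[0,0,1],[0,0,0],-1]
    - [[0,0,2],[0,0,0],-1]
    - [[0,0,2],[0,0,0],-1]

```text
time: 20.92
tool_pos: [0.5472, 0.0703, 0.1201]
ee_rot: [3.141, -0.001, 0.785]
wrist_force: [-1.0, 0.3, -0.6]
width: 0.0615
```

Contact made, with about 4–5 N on the step. I hold briefly, then release.

Call:
move_arm:
  targets:
    - [[0,0,0.5],[0,0,0],-1]
    - [[0,0,0.5],[0,0,0],-1]

```text
time: 21.18
tool_pos: [0.5473, 0.0704, 0.1201]
ee_rot: [3.141, -0.001, 0.785]
wrist_force: [-2.5, -0.2, 3.8]
width: 0.0617
```

Call:
move_arm:
  targets:
    - [[0,0,0],[0,0,0],0.5]
    - [[0,0,0],[0,0,0],1]
    - [[0,0,0],[0,0,0],1]
    - [[0,0,0],[0,0,0],1]
    - [[0,0,0],[0,0,0],1]
    - [[0,0,-20],[0,0,0],1]
    - [[0,0,-60],[0,0,0],1]
    - [[0,0,-110],[0,0,0],1]
    - [[0,0,-150],[0,0,0],1]
    - [[-60,0,-150],[0,0,0],1]
    - [[-120,0,-150],[0,0,0],1]
    - [[-120,0,-150],[0,0,0],1]

```text
time: 22.68
tool_pos: [0.4606, -0.0164, 0.2697]
ee_rot: [3.14, -0.001, 0.781]
wrist_force: [0.4, -0.5, -0.0]
width: 0.0941
```

Run:
```python
from h import *
go([.541,.072,.12],.785)
a=snap("scene","s8.png");b=snap("top","t8.png")
c=np.zeros((480,800,3),np.uint8);c[:,:400]=cv2.resize(a[150:390,260:460],(400,480));c[:,400:]=cv2.resize(b[100:340,180:380],(400,480));cv2.imwrite('pics/v11.png',c)
```

```text
now [ 0.4606 -0.0164  0.2697] [ 3.14e+00 -1.00e-03  7.81e-01] F [ 0.43 -0.5  -0.05] w 0.0941 t 22.675
target [0.541 0.072 0.12 ] shift mm [119.2  -6.4 149.8] rot deg [ 0.1 -0.  -0.2]
```

View pics/v11.png

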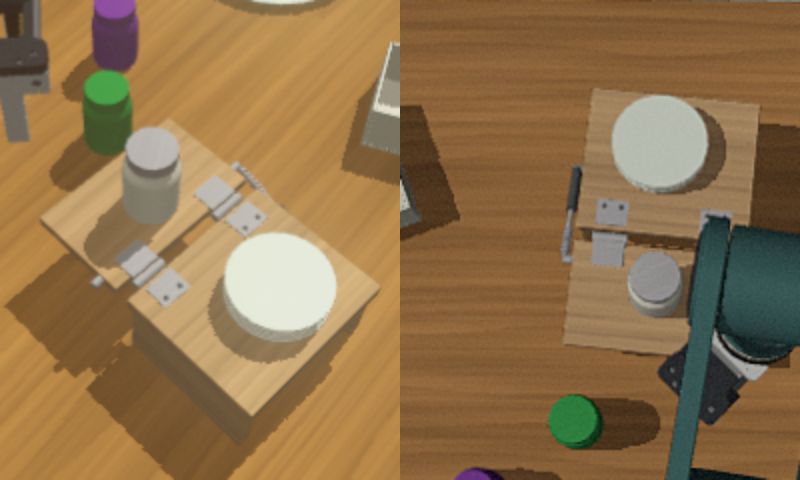

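Run:
```python
from h import *
print('jar top',onz("top",307.5,237.5,.2),'scene',onz("scene",260+153/2,150+150/2,.2))
f=(onz("top",262,272.5,.1)+onz("top",349,280,.1))/2
print('mid',f+R.from_euler('z',YAW).apply([.065,0,0]), rw(-.073,0,.1))
order.close_job()
```

```text
jar top [0.54785501 0.07319783 0.2       ] scene [0.55105746 0.06978577 0.2       ]
mid [0.54119293 0.07062589 0.1       ] [0.53938689 0.07450571 0.1       ]
the job is handed in; nothing more can be done
```

The step is snapped down level, I pressed on it to check it, and the white jar stands upright near its middle. I handed the job in at about 23 s of the 72 s allowed; it reports no verdict.

- **Step:** My first push slid over the step's top edge without moving it. The real fingertip sits about 20 mm behind the reported tool point. I retried 20 mm lower; the step went over, and the picture showed it level with the hand clear.
- **Press:** I rested on the lowered step with about 11 N vertical (about 12 to 13 N total) for a little over half a second, then lifted off.
- **Jar:** The grip measured 61.7 mm against the jar's 62 mm. I lowered it until about 5 N of its weight rested on the step. A last small nudge before letting go brought the push on the step to roughly 9 N.
- **Last check:** The jar's centre measured about 7 mm from the step's middle in the top view, and about 10–12 mm in the scene view. The two cameras disagree by about 5 mm, but both are inside the 30 mm limit.
- **Surroundings:** In the last picture the gripper was clear, the saucers and the visible part of the tub looked unmoved, and the green and purple look-alikes stood where they were. The mug was outside that picture; I did not go near it.

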